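# Hang the parts bin on the cleat

## Task

Put the green parts bin back on the cleat stand: hook the angled wooden strip on its back over the bevelled wooden cleat, in the free length beside the hanging blue bin, and let it drop fully home so that it hangs there level by itself. Leave the red bin, which has no strip, where it stands.

Things in the scene. Friction and masses are not known exactly. Their poses are not given: they have to be found in the camera images.
- green_bin_grip (a point): Loose green open parts bin, 52 (x) x 84 (y) x 76 mm high, about 0.16 kg, upright on the bench, white label on its front (-x). This point: centre of its grip, 102 mm above its underside. The grip is an upright blade over the bin's middle, 12 mm thick (y), 42 mm long (x), from the rim (76 mm) up to 120 mm, free on both sides.
- green_notch (a point): On the green bin's back: a pale wooden strip 80 mm long stands 20 mm out behind (+x), flush with the rim, its underside bevelled 45 degrees, lower to the rear, ending 16.5 mm below this point. This point: mid-width notch where bevel meets rear wall, 26 mm behind and 40 mm below the grip's centre. Fully home it lies on the cleat's top front edge (x and z of cleat_free).
- cleat_free (a point): Middle of the free length of the cleat, at its top front edge (blunted 3.5 mm), 130 mm above the bench. Stand's axes: x to the board behind, y along the cleat, z up. From here the top falls at 45 degrees to the board's face 24 mm behind: a V pocket, open upwards. The front face drops 75 mm plumb. The cleat ends 100 mm away in +y; the hung blue bin begins 98 mm away in -y.
- cleat_stand: Fixed wooden stand: board 290 mm long, 138 mm high, the pale bevelled cleat along its front, waxed and slippery; a blue bin like the green one hangs fixed at its -y end, its grip's top 188 mm above the bench. Origin on the bench below the board's front face. Home, a bin's rear wall is flat on the cleat's front, its strip 4 mm off the board; let down up to 8 mm too far out it slides in by itself.
- red_bin_grip (a point): Loose red parts bin of the same size and grip but with no strip on its back, standing beside the green one (either side); this point is the centre of its grip, 102 mm above its underside. To be left alone.

How it is judged:
By the outcome, as a careful person would: the job done as asked, in the order asked, and still so for the second after the job is handed in, with the robot touching nothing.
It also fails if it takes over 37 s, if anything falls off the work surface, if the arm or the gripper's body presses on something with over 40 N, if the wrist force passes 120 N, or if a joint passes its speed limit or range.

## Robot

A 6-joint arm with a two-finger parallel gripper is mounted at the origin on the work surface; the furniture and walls round the work are solid. World frame = base frame: x ahead of the robot, y to its left, z up, the work surface at z = 0. Lengths are in m, angles in degrees, forces in N, time in s.
With the tool pointing down it reaches from about 0.375 to 0.75 m from the base axis. Payload 9 kg.
Tool frame: the origin (TCP) lies midway between the tips of the shut fingers; the grasp point (between the pads) lies grip_point_offset behind it (grip_point_offset is the distance from the TCP to the grasp point, in m); y points along the fingers, z is the direction in which the jaws open and shut, and the axes are right-handed (so a half turn about y gives the same grasp; the last joint's range is limited). The gripper opens to 85 mm and grips with 20 to 120 N. Pads are 22 mm wide; open, the fingers measure 114 mm over their backs; the gripper's body (76 mm by 85 mm) begins 54 mm behind the grasp point. The pads swing forward as they close: fully open they stand 13 mm farther back than shut.
Start: joints at [-75.9, 5.964, 5.575, 89.605, 0, 77.527], TCP at [0.268, -0.537, 0.231] pointing down, gripper open.
Joint ranges: [-171.21, 171.21], [-48.23, 106.86], [-62.78, 66.21], [-105.2, 120.99], [-86.42, 89.51], [-180, 180]. Speed limits (degrees/s): [127.2, 127.2, 147.25, 180, 180, 180].

## Interface

Orientations are given as [roll, pitch, yaw] about the fixed x, y, z axes, in that order (R = Rz(yaw) Ry(pitch) Rx(roll)).
In Python, from workcell import * gives the robot as it stands.
- The arm moves only by the tool jog_arm, never from a script. Its argument "series" is a list of rows, each an object of numbers: "x", "y", "z": the shift along the world's x, y, z in cm; "ax", "ay", "az": the turn, a rotation vector about the world's x, y, z in rad; "jaw": the finger opening in cm, from 0 to 8.54. In form: [{"x": .., "y": .., "z": .., "ax": .., "ay": .., "az": .., "jaw": ..}, ...]. A call has 1 to 5 rows; each row shifts and turns the pose as measured when the row begins; what a row does not reach is not made up. A row lasts 1/12 s, in which the tool goes at most 41.7 mm and 7.16 degrees, less where a joint would pass 70% of its speed; a pose out of reach is approached as far as the arm can. A call is refused whole if a number of a shift passes 4.17 or a number of a turn 0.125, either way. A call with a gripper value outside its range is refused whole. The fingers move at their own pace and stop on an object; "newtons" is the grip in N (left out, the last holds). Time passes only in rows, so rows that do not move let the fingers close. It gives the time, the measured TCP pose, the force and the opening at its end, in the units of the state.
- get_state(): the state, without advancing time (a new reading comes with each control period).
- get_image(name): name is "side" or "top"; returns a dict with "image" (400x640x3 uint8, red, green, blue), "z_map" (400x640 float32, m along the optical axis (not along the pixel's ray), 0 where there is no reading), "fov_y" (degrees; the focal length in pixels is half the picture's height over the tangent of half this angle, whatever the lens; pixels are square), "cx", "cy" (the principal point, pixels), "origin" and "attitude" of the camera in the world. Camera axes: x right, y up, looking along -z (the intrinsics and any distortion apply to the point x, -y, -z); pixel columns grow to the right and rows downward; lengths in m; the calibration is good to about 2 mm. A picture is of the moment at which its call begins.
- sign_off(): hands the job in, once; it reports no verdict.
Trained networks look in a picture, given as the dict that the camera call returned (one of the last four; its "shot" number tells which), for a name from the list of things; names that differ only in an ending like _2 or _b are one class to them, and where a whole thing is asked for, a point or a joint stands for the part that bears it (a point fixed in the world has none). Each returns a list of dicts, best first, with "p" (0 to 1); they miss things now and then, are a little off and sometimes report something else, mostly with a low value. They report only what shows in the picture. A call takes as long as a camera call.
- spot_in(label, picture): "box" ([left, top, width, height] as shares, 0 to 1, of the picture: columns of its width, rows of its height, round what is visible of it).
- tip_of(label, picture): "position" ([row, column] as shares, 0 to 1, of the picture: columns of its width, rows of its height: a listed point, or the origin of a listed thing).
The state is a dict: "time_s": time; "qpos": joint angles; "joint_velocities": joint speeds; "tau": joint torques, N m; "eef_pos": TCP position; "eef_rot": TCP orientation; "ft_force": force on the tool from outside, world axes, zero at the start; "ft_torque": the same for the moment, N m; "opening": opening from 0.0 (shut) to 1.0 (fully open).
Only numpy, scipy, OpenCV 4.12 (cv2) and the standard library are available. Lean on these libraries where they do the work, as an engineer would, in place of code of your own. Each camera call takes 0.05 s, during which the arm holds its last target. There are 200 camera calls.

## Working session

There is one attempt and no reset: what is moved stays moved. The work goes in short steps, Python scripts to look and compute and a tool call to move; the robot and the scene stay as the last step left them, time stands still between calls to the robot, and variables do not carry over. Pictures are saved under pics/ and viewed, about 8 in all and at most 12, crops included, and the job is handed in when it is done.

Besides the shell and the picture viewer there is one more tool, called after "Call:" by a JSON object that holds its "op" and its "data", one argument or row to a line. jog_arm: Moves the arm, as the interface text tells. Its arguments: {"type":"object","properties":{"series":{"type":"array"},"newtons":{"type":"number"}},"required":["series"]}

```bash
mkdir -p pics; cat > h.py <<'E'
from workcell import *
import numpy as np, cv2
from scipy.spatial.transform import Rotation as R
def Rot(p):
    a=np.array(p['attitude'],float)
    if a.shape==(3,3): return a
    return R.from_euler('xyz',a,degrees=True).as_matrix()
def to_world(p,row,col,z=None):
    f=200/np.tan(np.radians(p['fov_y']/2))
    d=p['z_map'][int(round(row)),int(round(col))] if z is None else z
    c=np.array([(col-p['cx'])/f*d,-(row-p['cy'])/f*d,-d])
    return Rot(p)@c+np.array(p['origin'])
def on_plane(p,row,col,h):
    a=to_world(p,row,col,1.0);o=np.array(p['origin']);return o+(a-o)*(h-o[2])/(a-o)[2]
def save(p,n): cv2.imwrite('pics/'+n,np.ascontiguousarray(p['image'][:,:,::-1]))
E
python3 - <<'E'
from h import *
print(get_state())
for n in('top','side'):
    p=get_image(n); save(p,n+'1.png')
    print(n,{k:v for k,v in p.items() if k not in('image','z_map')})
    for l in('green_bin_grip','green_notch','cleat_free','cleat_stand','red_bin_grip'):
        for t in tip_of(l,p)[:2]:
            r,c=t['position'][0]*400,t['position'][1]*640
            h={'green_bin_grip':.102,'red_bin_grip':.102,'green_notch':.062,'cleat_free':.13,'cleat_stand':0}[l]
            print(l,round(t['p'],2),round(r),round(c),to_world(p,min(r,399),min(c,639)).round(3),on_plane(p,r,c,h).round(3))
E
```

```text
{'time_s': 0.0, 'qpos': array([-7.58980179e+01,  5.99943845e+00,  5.52790785e+00,  8.96059385e+01,
       -1.19349607e-03,  7.75271306e+01]), 'joint_velocities': array([-0.15313662, -0.04986083,  0.03021947,  0.09258571, -0.00464405,
        0.02733183]), 'tau': array([ 1.47280451e-03, -5.56933665e+01,  5.03646719e+01,  1.72975467e-02,
       -1.49481871e-04, -6.83615681e-06]), 'eef_pos': array([ 0.26834218, -0.53627085,  0.23052211]), 'eef_rot': array([-9.00758984e+01,  1.55662250e-02, -1.53425158e+02]), 'ft_force': array([-0.23582524,  0.40383338, -0.53955833]), 'ft_torque': array([0.01284618, 0.0273381 , 0.00335429]), 'opening': 1.00255379459558}
top {'fov_y': 53.23832847667867, 'cx': 318.9091154061408, 'cy': 199.34102801512702, 'origin': array([ 0.50141695, -0.3222888 ,  0.96023425]), 'attitude': array([  2.2174554 ,   2.34244525, -90.73422852]), 'shot': 1}
green_bin_grip 0.87 238 299 [ 0.453 -0.244  0.113] [ 0.453 -0.243  0.102]
green_notch 0.62 227 299 [ 0.476 -0.241  0.078] [ 0.475 -0.24   0.062]
cleat_free 0.61 173 282 [ 0.59  -0.212  0.125] [ 0.59  -0.212  0.13 ]
cleat_stand 0.68 170 308 [ 0.597 -0.266  0.127] [ 0.611 -0.257  0.   ]
red_bin_grip 0.77 231 365 [ 0.467 -0.386  0.107] [ 0.467 -0.386  0.102]
side {'fov_y': 53.505406163105114, 'cx': 315.7450245975069, 'cy': 200.02937000742435, 'origin': array([ 0.20884466, -0.99848913,  0.45378904]), 'attitude': array([ 65.17152517,  -1.21334199, -24.60519668]), 'shot': 2}
green_bin_grip 0.78 193 271 [ 0.455 -0.246  0.105] [ 0.458 -0.239  0.102]
green_notch 0.79 208 283 [ 0.476 -0.259  0.071] [ 0.483 -0.241  0.062]
cleat_free 0.8 170 320 [ 0.593 -0.201  0.123] [ 0.585 -0.218  0.13 ]
cleat_stand 0.63 228 337 [ 0.609 -0.27  -0.001] [ 0.608 -0.272  0.   ]
red_bin_grip 0.98 221 303 [ 0.466 -0.398  0.108] [ 0.471 -0.387  0.102]
red_bin_grip 0.42 170 320 [ 0.593 -0.201  0.123] [ 0.617 -0.15   0.102]
```

View pics/top1.png

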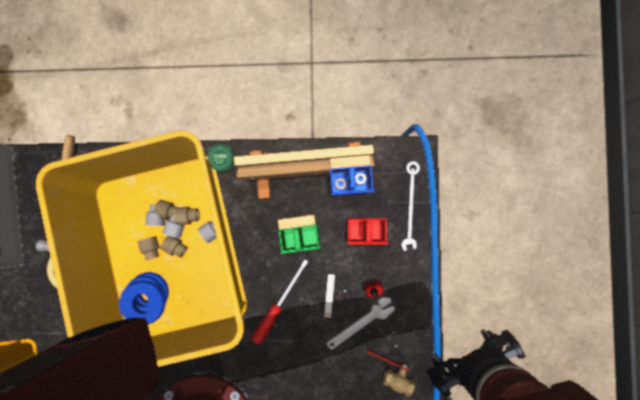

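View pics/side1.png

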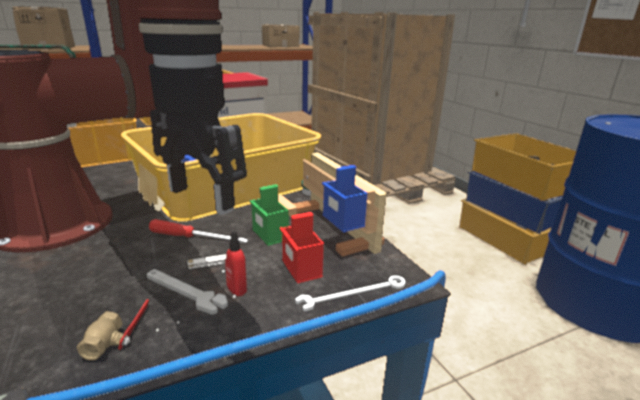

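The top view shows the green bin at about (299,235) with its strip to the rear. Red is at (367,231), and the stand runs from (235,160) to (373,150) with the blue bin at (350,180). The yellow tote's rim is near column 240. The side view agrees. Next I'll measure the yaws.

```bash
python3 - <<'E'
from h import *
p=get_image('top')
f=200/np.tan(np.radians(p['fov_y']/2))
rr,cc=np.mgrid[0:400,0:640]; d=p['z_map'].astype(float)
P=np.stack([(cc-p['cx'])/f*d,-(rr-p['cy'])/f*d,-d],-1)@Rot(p).T+np.array(p['origin'])
im=p['image'].astype(int); r,g,b=im[...,0],im[...,1],im[...,2]
ok=d>0
def rep(n,m):
    q=P[m]
    if len(q)<5: print(n,len(q));return
    rect=cv2.minAreaRect((q[:,:2]*1000).astype(np.float32))
    print(n,len(q),'mean',q.mean(0).round(4),'lo',q.min(0).round(3),'hi',q.max(0).round(3),'rect',np.round(rect[0],1),np.round(rect[1],1),round(rect[2],1))
near=lambda x,y,s:(abs(P[...,0]-x)<s)&(abs(P[...,1]-y)<s)&ok
rep('green all',(g>1.4*r)&(g>1.4*b)&near(.453,-.243,.08)&(P[...,2]>.068))
rep('green grip',near(.453,-.243,.06)&(P[...,2]>.09))
rep('strip',near(.485,-.24,.05)&(P[...,2]>.06)&(P[...,2]<.09)&(r>130)&(g>100))
rep('red all',near(.467,-.386,.07)&(P[...,2]>.068))
rep('blue grip',near(.58,-.36,.08)&(P[...,2]>.155))
st=(P[...,0]>.55)&(P[...,0]<.68)&(P[...,1]>-.42)&(P[...,1]<-.11)&ok
rep('board',st&(P[...,2]>.131)&(P[...,2]<.145))
# per-column profile
for c in (245,260,275,290,305,320):
    k=np.arange(146,182); print(c,[(int(i),*(P[i,c]*1000).round().astype(int)) for i in k[::2]])
t=(P[...,1]>-.2)&(P[...,1]<-.05)&(P[...,0]>.3)&(P[...,0]<.6)&ok&(r>140)&(b<90)
rep('tote',t)
i=np.array([to for to in P[t] if to[2]>.1]); print('tote high min y',i[:,1].min(),i[:,2].max(),i[i[:,1].argmin()])
E
python3 - <<'E'
import cv2
a=cv2.imread('pics/top1.png')[130:265,225:400]
cv2.imwrite('pics/c1.png',cv2.resize(a,None,fx=4,fy=4,interpolation=cv2.INTER_CUBIC))
E
```

```text
green all 357 mean [ 0.4453 -0.2401  0.091 ] lo [ 0.418 -0.285  0.069] hi [ 0.482 -0.195  0.124] rect [ 449.  -238.7] [54.  87.5] 7.9
green grip 134 mean [ 0.4521 -0.2401  0.1165] lo [ 0.431 -0.247  0.092] hi [ 0.472 -0.232  0.124] rect [ 451.6 -239.1] [41.7 12.1] 7.5
strip 354 mean [ 0.4864 -0.2351  0.076 ] lo [ 0.471 -0.275  0.066] hi [ 0.502 -0.195  0.08 ] rect [ 486.7 -234.7] [22.6 79.3] 7.7
red all 391 mean [ 0.4635 -0.3909  0.0901] lo [ 0.438 -0.435  0.069] hi [ 0.492 -0.347  0.124] rect [ 464.8 -391.4] [87.7 53. ] 89.3
blue grip 147 mean [ 0.573  -0.3545  0.1861] lo [ 0.553 -0.362  0.158] hi [ 0.594 -0.348  0.191] rect [ 573.5 -355.1] [40.8 12.1] 4.0
board 1667 mean [ 0.6195 -0.2819  0.1393] lo [ 0.551 -0.4    0.131] hi [ 0.645 -0.112  0.145] rect [ 599.9 -255.5] [288.1  93.5] 89.1
245 [(146, np.int64(672), np.int64(-105), np.int64(2)), (148, np.int64(667), np.int64(-105), np.int64(2)), (150, np.int64(661), np.int64(-106), np.int64(4)), (152, np.int64(658), np.int64(-104), np.int64(-3)), (154, np.int64(652), np.int64(-104), np.int64(0)), (156, np.int64(627), np.int64(-135), np
[... 4913 characters left out ...]
)), (164, np.int64(610), np.int64(-291), np.int64(117)), (166, np.int64(605), np.int64(-292), np.int64(121)), (168, np.int64(600), np.int64(-292), np.int64(125)), (170, np.int64(596), np.int64(-292), np.int64(125)), (172, np.int64(596), np.int64(-290), np.int64(86)), (174, np.int64(600), np.int64(-287), np.int64(1)), (176, np.int64(596), np.int64(-287), np.int64(-1)), (178, np.int64(591), np.int64(-287), np.int64(0)), (180, np.int64(586), np.int64(-287), np.int64(-2))]
tote 1840 mean [ 0.4443 -0.0913  0.0872] lo [ 0.3   -0.2   -0.004] hi [ 0.599 -0.05   0.16 ] rect [ 449.5 -124.8] [298.8 149.6] 0.0
tote high min y -0.19962018177853424 0.15972321840643267 [ 0.58979901 -0.19962018  0.1175293 ]
```

View pics/c1.png

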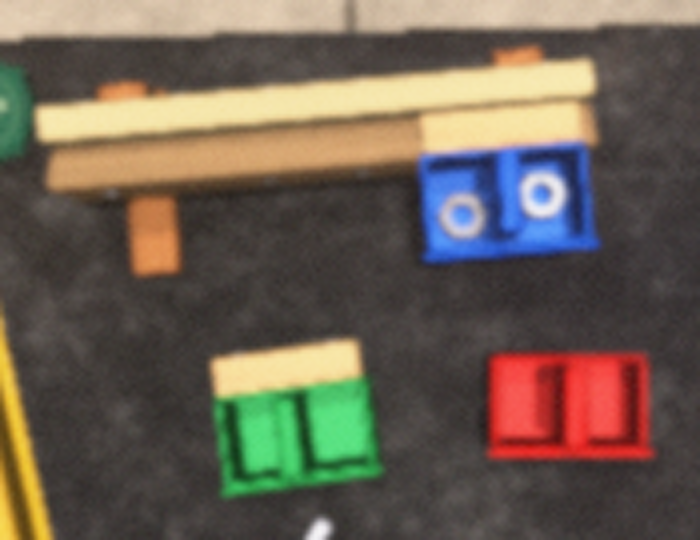

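Consistent estimates: green grip at (0.452, -0.239) with yaw 7.5°, stand yaw 3.9°, and cleat_free at about (0.590, -0.213). That puts the home grip position at about (0.5645, -0.215, 0.170).

```bash
python3 -c "
from workcell import *
print(grip_point_offset)"
```

```text
0.0187
```

Call:
{"op": "jog_arm", "data": {
  "series": [
    {"x": 1.85, "y": 2.95, "az": -0.067, "jaw": 4.5},
    {"x": 1.85, "y": 2.95, "az": -0.067},
    {"x": 1.85, "y": 2.95, "az": -0.067},
    {"x": 1.85, "y": 2.95, "az": -0.067},
    {"x": 1.85, "y": 2.95, "az": -0.067}
  ]
}}

```text
validation failed for argument at $.se...
```

Call:
{"op": "jog_arm", "data": {
  "series": [
    {"x": 1.85, "y": 2.95, "z": 0, "ax": 0, "ay": 0, "az": -0.067, "jaw": 4.5},
    {"x": 1.85, "y": 2.95, "z": 0, "ax": 0, "ay": 0, "az": -0.067, "jaw": 4.5},
    {"x": 1.85, "y": 2.95, "z": 0, "ax": 0, "ay": 0, "az": -0.067, "jaw": 4.5},
    {"x": 1.85, "y": 2.95, "z": 0, "ax": 0, "ay": 0, "az": -0.067, "jaw": 4.5},
    {"x": 1.85, "y": 2.95, "z": 0, "ax": 0, "ay": 0, "az": -0.067, "jaw": 4.5}
  ]
}}

```text
time_s: 1.07
eef_pos: [0.3592, -0.3889, 0.2295]
eef_rot: [-90.0, -0.1, -173.9]
ft_force: [0.3, -0.7, -0.4]
opening: 0.532
```

Call:
{"op": "jog_arm", "data": {
  "series": [
    {"x": 1.86, "y": 3.0, "z": 0, "ax": 0, "ay": 0, "az": 0.024, "jaw": 4.5},
    {"x": 1.86, "y": 3.0, "z": 0, "ax": 0, "ay": 0, "az": 0, "jaw": 4.5},
    {"x": 1.86, "y": 3.0, "z": 0, "ax": 0, "ay": 0, "az": 0, "jaw": 4.5},
    {"x": 1.86, "y": 3.0, "z": 0, "ax": 0, "ay": 0, "az": 0, "jaw": 4.5},
    {"x": 1.86, "y": 3.0, "z": 0, "ax": 0, "ay": 0, "az": 0, "jaw": 4.5}
  ]
}}

```text
time_s: 1.48
eef_pos: [0.4551, -0.2312, 0.2303]
eef_rot: [-89.9, 0.0, -172.8]
ft_force: [-0.1, -0.8, 0.9]
opening: 0.527
```

Call:
{"op": "jog_arm", "data": {
  "series": [
    {"x": 0, "y": 0, "z": -2, "ax": 0, "ay": 0, "az": 0, "jaw": 4.5},
    {"x": 0, "y": 0, "z": -2, "ax": 0, "ay": 0, "az": 0, "jaw": 4.5},
    {"x": 0, "y": 0, "z": -2, "ax": 0, "ay": 0, "az": 0, "jaw": 4.5},
    {"x": 0, "y": 0, "z": 0, "ax": 0, "ay": 0, "az": 0, "jaw": 4.5}
  ]
}}

```text
time_s: 1.82
eef_pos: [0.4598, -0.2238, 0.1708]
eef_rot: [-89.7, 0.3, -172.2]
ft_force: [-0.2, 0.7, -0.2]
opening: 0.527
```

```bash
python3 - <<'E'
from h import *
s=get_state();print(s['eef_pos'],s['eef_rot'],s['opening'],s['ft_force'],s['time_s'])
p=get_image('side'); 
for l in('green_bin_grip','red_bin_grip'):
    for t in tip_of(l,p)[:1]: r,c=t['position'][0]*400,t['position'][1]*640; print(l,t['p'],r,c,on_plane(p,r,c,.102))
cv2.imwrite('pics/s2.png',cv2.resize(p['image'][100:300,180:400,::-1],None,fx=3,fy=3))
E
```

```text
[ 0.45982283 -0.22376053  0.1708313 ] [ -89.7373139     0.28736748 -172.20076051] 0.5266371983495105 [-0.16490261  0.68681737 -0.17923655] 1.8167
green_bin_grip 0.8 192.0 273.216 [ 0.46303263 -0.23693211  0.102     ]
red_bin_grip 0.85 221.60000000000002 302.4 [ 0.46852483 -0.38883004  0.102     ]
```

View pics/s2.png

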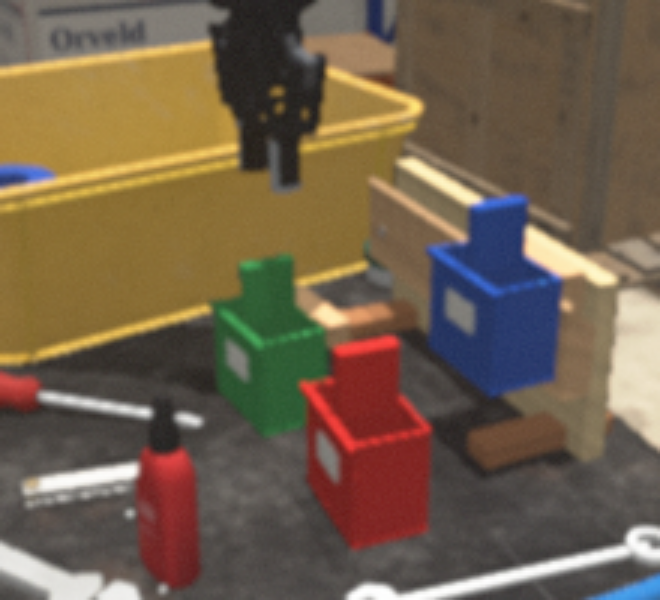

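The gripper hangs above and slightly left of the green grip after coasting, and the fingertips are clear of everything. I'll correct and descend.

Call:
{"op": "jog_arm", "data": {
  "series": [
    {"x": -0.7, "y": -1.5, "z": 0, "ax": 0, "ay": 0, "az": -0.005, "jaw": 4.5},
    {"x": 0, "y": 0, "z": 0, "ax": 0, "ay": 0, "az": 0, "jaw": 4.5},
    {"x": 0, "y": 0, "z": -1.5, "ax": 0, "ay": 0, "az": 0, "jaw": 4.5},
    {"x": 0, "y": 0, "z": -1.5, "ax": 0, "ay": 0, "az": 0, "jaw": 4.5},
    {"x": 0, "y": 0, "z": 0, "ax": 0, "ay": 0, "az": 0, "jaw": 4.5}
  ]
}}

```text
time_s: 2.38
eef_pos: [0.4563, -0.2451, 0.1534]
eef_rot: [-89.0, 0.9, -172.8]
ft_force: [-0.9, 0.6, -0.8]
opening: 0.528
```

Call:
{"op": "jog_arm", "data": {
  "series": [
    {"x": 0, "y": 0, "z": 0, "ax": 0.015, "ay": 0.018, "az": 0, "jaw": 4.5},
    {"x": 0, "y": 0, "z": 0, "ax": 0, "ay": 0, "az": 0, "jaw": 4.5}
  ]
}}

```text
time_s: 2.55
eef_pos: [0.4566, -0.2457, 0.156]
eef_rot: [-89.9, 0.1, -172.8]
ft_force: [-0.1, -0.2, -0.4]
opening: 0.527
```

Call:
{"op": "jog_arm", "data": {
  "series": [
    {"x": -0.2, "y": 0.35, "z": -1.5, "ax": 0, "ay": 0, "az": 0, "jaw": 4.5},
    {"x": -0.15, "y": 0.3, "z": -1.5, "ax": 0, "ay": 0, "az": 0, "jaw": 4.5},
    {"x": 0, "y": 0, "z": -1.0, "ax": 0, "ay": 0, "az": 0, "jaw": 4.5},
    {"x": 0, "y": 0, "z": -0.3, "ax": 0, "ay": 0, "az": 0, "jaw": 4.5},
    {"x": 0, "y": 0, "z": 0, "ax": 0, "ay": 0, "az": 0, "jaw": 4.5}
  ]
}}

```text
time_s: 2.97
eef_pos: [0.4559, -0.2415, 0.1184]
eef_rot: [-89.5, 0.5, -172.9]
ft_force: [-0.1, -0.2, 0.4]
opening: 0.528
```

Call:
{"op": "jog_arm", "data": {
  "series": [
    {"x": -0.3, "y": 0.2, "z": -0.8, "ax": 0.007, "ay": 0.01, "az": 0.005, "jaw": 4.5},
    {"x": 0, "y": 0, "z": -0.8, "ax": 0, "ay": 0, "az": 0, "jaw": 4.5},
    {"x": 0, "y": 0, "z": -0.8, "ax": 0, "ay": 0, "az": 0, "jaw": 4.5},
    {"x": 0, "y": 0, "z": -0.5, "ax": 0, "ay": 0, "az": 0, "jaw": 4.5},
    {"x": 0, "y": 0, "z": 0, "ax": 0, "ay": 0, "az": 0, "jaw": 4.5}
  ]
}}

```text
time_s: 3.38
eef_pos: [0.4535, -0.2404, 0.089]
eef_rot: [-89.9, -0.0, -172.6]
ft_force: [-0.5, -0.5, -0.2]
opening: 0.527
```

Call:
{"op": "jog_arm", "data": {
  "series": [
    {"x": 0, "y": 0.1, "z": -0.4, "ax": 0, "ay": 0, "az": 0, "jaw": 4.5},
    {"x": 0, "y": 0, "z": 0, "ax": 0, "ay": 0, "az": 0, "jaw": 2.5},
    {"x": 0, "y": 0, "z": 0, "ax": 0, "ay": 0, "az": 0, "jaw": 0.6},
    {"x": 0, "y": 0, "z": 0, "ax": 0, "ay": 0, "az": 0, "jaw": 0.6},
    {"x": 0, "y": 0, "z": 0, "ax": 0, "ay": 0, "az": 0, "jaw": 0.6}
  ],
  "newtons": 45
}}

```text
time_s: 3.8
eef_pos: [0.4534, -0.2391, 0.0844]
eef_rot: [-89.9, -0.0, -172.6]
ft_force: [0.7, 0.2, -2.9]
opening: 0.135
```

Call:
{"op": "jog_arm", "data": {
  "series": [
    {"x": 0, "y": 0, "z": 0, "ax": 0, "ay": 0, "az": 0, "jaw": 0.6},
    {"x": 0, "y": 0, "z": 0, "ax": 0, "ay": 0, "az": 0, "jaw": 0.6}
  ]
}}

```text
time_s: 3.97
eef_pos: [0.4533, -0.239, 0.0844]
eef_rot: [-89.9, -0.0, -172.6]
ft_force: [0.2, 0.1, -2.3]
opening: 0.13
```

Call:
{"op": "jog_arm", "data": {
  "series": [
    {"x": 0, "y": 0, "z": 1.0, "ax": 0, "ay": 0, "az": 0, "jaw": 0.6},
    {"x": 0, "y": 0, "z": 2.2, "ax": 0, "ay": 0, "az": 0, "jaw": 0.6},
    {"x": 0, "y": 0, "z": 2.5, "ax": 0, "ay": 0, "az": 0, "jaw": 0.6},
    {"x": 0, "y": 0, "z": 2.5, "ax": 0, "ay": 0, "az": 0, "jaw": 0.6},
    {"x": 0, "y": 0, "z": 1.0, "ax": 0, "ay": 0, "az": 0, "jaw": 0.6}
  ]
}}

```text
time_s: 4.38
eef_pos: [0.4507, -0.2367, 0.1784]
eef_rot: [-90.2, -0.3, -172.6]
ft_force: [0.9, -0.8, -0.8]
opening: 0.132
```

Call:
{"op": "jog_arm", "data": {
  "series": [
    {"x": 0, "y": 0, "z": 0.4, "ax": 0, "ay": 0, "az": 0, "jaw": 0.6},
    {"x": 0, "y": 0, "z": 0, "ax": 0, "ay": 0, "az": 0, "jaw": 0.6}
  ]
}}

```text
time_s: 4.55
eef_pos: [0.4518, -0.2378, 0.1858]
eef_rot: [-90.0, -0.1, -172.6]
ft_force: [-0.1, -1.1, -2.2]
opening: 0.135
```

Call:
{"op": "jog_arm", "data": {
  "series": [
    {"x": 1.5, "y": 0.4, "z": 0.4, "ax": 0, "ay": 0, "az": -0.02, "jaw": 0.6},
    {"x": 2.0, "y": 0.5, "z": 0, "ax": 0, "ay": 0, "az": -0.02, "jaw": 0.6},
    {"x": 2.0, "y": 0.5, "z": 0, "ax": 0, "ay": 0, "az": -0.02, "jaw": 0.6},
    {"x": 1.5, "y": 0.4, "z": 0, "ax": 0, "ay": 0, "az": 0, "jaw": 0.6},
    {"x": 0.5, "y": 0, "z": 0, "ax": 0, "ay": 0, "az": 0, "jaw": 0.6}
  ]
}}

```text
time_s: 4.97
eef_pos: [0.5275, -0.2186, 0.1848]
eef_rot: [-90.2, -0.3, -176.3]
ft_force: [-0.4, 0.3, -3.0]
opening: 0.132
```

Call:
{"op": "jog_arm", "data": {
  "series": [
    {"x": 0, "y": 0, "z": 0, "ax": 0, "ay": 0, "az": 0, "jaw": 0.6},
    {"x": 0, "y": 0, "z": 0, "ax": 0, "ay": 0, "az": 0, "jaw": 0.6}
  ]
}}

```text
time_s: 5.13
eef_pos: [0.5271, -0.2178, 0.182]
eef_rot: [-90.3, -0.5, -176.2]
ft_force: [0.0, 0.1, -2.0]
opening: 0.133
```

```bash
cat > m.py <<'E'
from h import *
import sys
s=get_state();print(s['eef_pos'].round(4),s['eef_rot'].round(1),s['opening'],s['ft_force'].round(1),s['time_s'])
p=get_image('side'); q=get_image('top')
for n,k in(('side',p),('top',q)):
  for l in('green_bin_grip','green_notch','cleat_free'):
    for t in tip_of(l,k)[:1]: r,c=t['position'][0]*400,t['position'][1]*640; print(n,l,round(t['p'],2),round(r),round(c),to_world(k,r,c).round(3))
a=cv2.resize(p['image'][100:260,230:400,::-1],None,fx=3.4,fy=3.4,interpolation=cv2.INTER_CUBIC); b=cv2.resize(q['image'][130:265,225:400,::-1],None,fx=2,fy=2)
o=np.zeros((544,800,3),np.uint8); b=cv2.resize(q['image'][130:265,250:325,::-1],None,fx=2.9,fy=2.9); o[:a.shape[0],:a.shape[1]]=a; w=min(b.shape[1],800-a.shape[1]); o[:b.shape[0],a.shape[1]:a.shape[1]+w]=b[:,:w]
cv2.imwrite('pics/'+sys.argv[1],o)
E
python3 m.py m1.png
```

```text
[ 0.5271 -0.2178  0.182 ] [ -90.3   -0.5 -176.2] 0.13252914549765177 [ 0.   0.1 -2. ] 5.1333
side green_bin_grip 0.92 139 299 [ 0.523 -0.238  0.216]
side green_notch 0.67 158 309 [ 0.548 -0.238  0.17 ]
side cleat_free 0.67 170 320 [ 0.566 -0.258  0.146]
top green_bin_grip 0.51 204 282 [ 0.511 -0.275  0.606]
top green_notch 0.4 205 283 [ 0.514 -0.26   0.49 ]
```

View pics/m1.png

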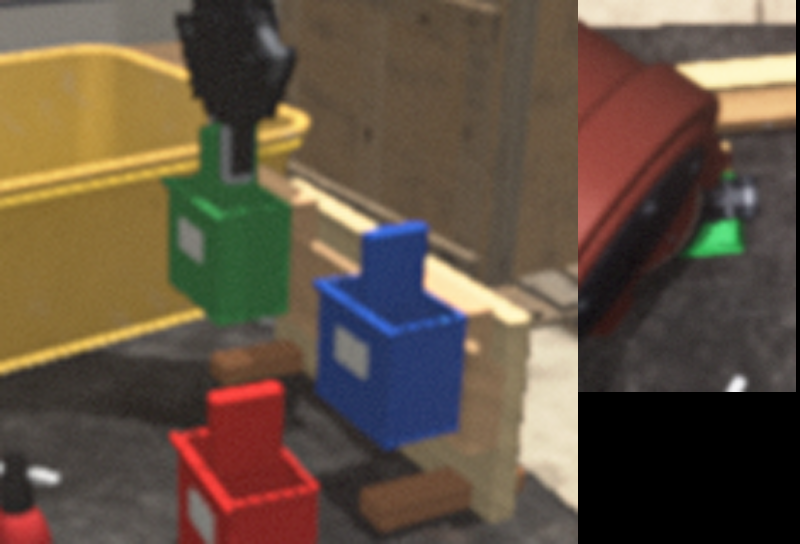

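The side view shows the green bin held level and upright in front of the cleat, clear of blue. The arm hides it from the top camera. Next I'll move in over the cleat, aiming about 3 mm out.

Call:
{"op": "jog_arm", "data": {
  "series": [
    {"x": 0.8, "y": 0.1, "z": 0.8, "ax": -0.004, "ay": -0.009, "az": 0, "jaw": 0.6},
    {"x": 1.0, "y": 0.1, "z": 0.2, "ax": 0, "ay": 0, "az": 0, "jaw": 0.6},
    {"x": 1.0, "y": 0, "z": 0, "ax": 0, "ay": 0, "az": 0, "jaw": 0.6},
    {"x": 0.4, "y": 0, "z": 0, "ax": 0, "ay": 0, "az": 0, "jaw": 0.6},
    {"x": 0, "y": 0, "z": 0, "ax": 0, "ay": 0, "az": 0, "jaw": 0.6}
  ]
}}

```text
time_s: 5.95
eef_pos: [0.5622, -0.2166, 0.197]
eef_rot: [-89.8, 0.3, -176.4]
ft_force: [0.5, 0.7, -2.2]
opening: 0.131
```

Call:
{"op": "jog_arm", "data": {
  "series": [
    {"x": 0, "y": 0, "z": 0, "ax": 0, "ay": 0, "az": 0, "jaw": 0.6}
  ]
}}

```text
time_s: 6.03
eef_pos: [0.5625, -0.2166, 0.1974]
eef_rot: [-89.8, 0.4, -176.3]
ft_force: [0.7, 0.6, -2.8]
opening: 0.134
```

Call:
{"op": "jog_arm", "data": {
  "series": [
    {"x": 0, "y": 0, "z": -0.8, "ax": 0.003, "ay": 0.007, "az": 0, "jaw": 0.6},
    {"x": 0, "y": 0, "z": -1.0, "ax": 0, "ay": 0, "az": 0, "jaw": 0.6},
    {"x": 0, "y": 0, "z": -1.0, "ax": 0, "ay": 0, "az": 0, "jaw": 0.6},
    {"x": 0, "y": 0, "z": -0.5, "ax": 0, "ay": 0, "az": 0, "jaw": 0.6},
    {"x": 0, "y": 0, "z": 0, "ax": 0, "ay": 0, "az": 0, "jaw": 0.6}
  ]
}}

```text
time_s: 6.45
eef_pos: [0.5612, -0.2163, 0.1603]
eef_rot: [-90.1, -0.1, -176.4]
ft_force: [-0.2, -0.0, -2.3]
opening: 0.133
```

Call:
{"op": "jog_arm", "data": {
  "series": [
    {"x": 0, "y": 0, "z": 0, "ax": 0, "ay": 0, "az": 0, "jaw": 0.6}
  ]
}}

```text
time_s: 6.53
eef_pos: [0.5606, -0.2161, 0.1594]
eef_rot: [-90.1, -0.2, -176.4]
ft_force: [-0.1, 0.1, -2.0]
opening: 0.137
```

Call:
{"op": "jog_arm", "data": {
  "series": [
    {"x": 0.1, "y": 0, "z": -0.3, "ax": 0, "ay": -0.003, "az": 0, "jaw": 0.6},
    {"x": 0, "y": 0, "z": -0.2, "ax": 0, "ay": 0, "az": 0, "jaw": 0.6},
    {"x": 0, "y": 0, "z": 0, "ax": 0, "ay": 0, "az": 0, "jaw": 0.6}
  ]
}}

```text
time_s: 6.78
eef_pos: [0.5632, -0.2165, 0.1558]
eef_rot: [-90.0, 0.2, -176.4]
ft_force: [-0.0, -0.4, -2.0]
opening: 0.131
```

Call:
{"op": "jog_arm", "data": {
  "series": [
    {"x": 0, "y": 0, "z": -0.1, "ax": 0, "ay": 0, "az": 0, "jaw": 0.6},
    {"x": 0, "y": 0, "z": -0.1, "ax": 0, "ay": 0, "az": 0, "jaw": 0.6},
    {"x": 0, "y": 0, "z": 0, "ax": 0, "ay": 0, "az": 0, "jaw": 0.6}
  ]
}}

```text
time_s: 7.03
eef_pos: [0.5638, -0.2169, 0.1548]
eef_rot: [-90.0, 0.3, -176.3]
ft_force: [1.4, -0.2, -0.9]
opening: 0.128
```

Call:
{"op": "jog_arm", "data": {
  "series": [
    {"x": 0.1, "y": 0, "z": -0.15, "ax": 0, "ay": 0.005, "az": 0, "jaw": 0.6},
    {"x": 0.05, "y": 0, "z": -0.15, "ax": 0, "ay": 0, "az": 0, "jaw": 0.6},
    {"x": 0, "y": 0, "z": 0, "ax": 0, "ay": 0, "az": 0, "jaw": 0.6}
  ]
}}

```text
time_s: 7.28
eef_pos: [0.5662, -0.2172, 0.1525]
eef_rot: [-89.9, 0.1, -176.3]
ft_force: [0.5, 1.1, -0.7]
opening: 0.13
```

Call:
{"op": "jog_arm", "data": {
  "series": [
    {"x": 0, "y": 0, "z": -0.15, "ax": 0, "ay": 0, "az": 0, "jaw": 0.6},
    {"x": 0, "y": 0, "z": -0.15, "ax": 0, "ay": 0, "az": 0, "jaw": 0.6},
    {"x": 0, "y": 0, "z": 0, "ax": 0, "ay": 0, "az": 0, "jaw": 0.6}
  ]
}}

```text
time_s: 7.53
eef_pos: [0.5663, -0.2173, 0.1525]
eef_rot: [-89.8, 0.2, -176.3]
ft_force: [-0.9, -0.1, -2.1]
opening: 0.135
```

```bash
python3 m.py m2.png
```

```text
[ 0.5663 -0.2173  0.1525] [ -89.8    0.2 -176.3] 0.13548264679308297 [-0.9 -0.1 -2.1] 7.5333
side green_bin_grip 0.98 150 312 [ 0.557 -0.231  0.186]
side green_notch 0.86 169 324 [ 0.588 -0.232  0.137]
side cleat_free 0.84 172 322 [ 0.569 -0.262  0.143]
top green_bin_grip 0.68 184 281 [ 0.545 -0.248  0.415]
top green_notch 0.8 171 284 [ 0.556 -0.26   0.47 ]
```

View pics/m2.png

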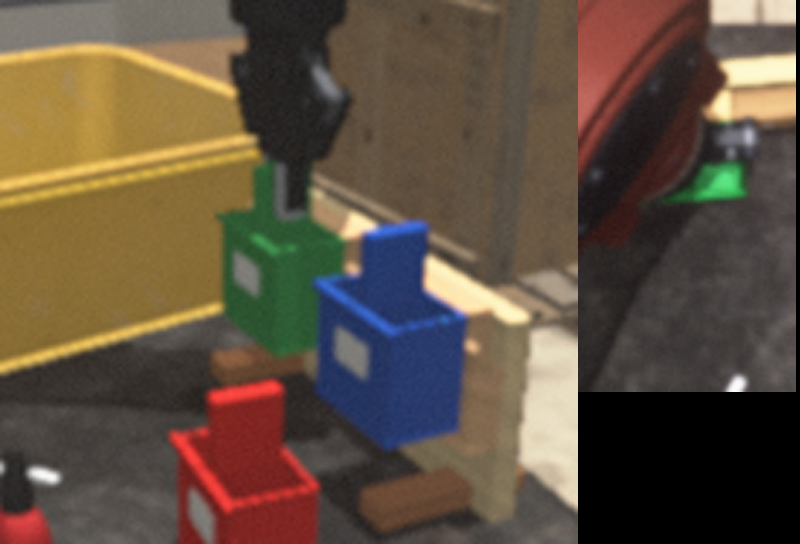

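The bin is at the cleat with its strip in the pocket, level with blue. I'll press gently once more to tell resting from hanging.

Call:
{"op": "jog_arm", "data": {
  "series": [
    {"x": 0, "y": 0, "z": -0.2, "ax": 0, "ay": 0, "az": 0, "jaw": 0.6},
    {"x": 0, "y": 0, "z": -0.2, "ax": 0, "ay": 0, "az": 0, "jaw": 0.6},
    {"x": 0, "y": 0, "z": -0.2, "ax": 0, "ay": 0, "az": 0, "jaw": 0.6}
  ]
}}

```text
time_s: 8.18
eef_pos: [0.5669, -0.2177, 0.1522]
eef_rot: [-89.7, 0.4, -176.3]
ft_force: [-7.1, 3.8, 17.4]
opening: 0.138
```

It bears up with 17 N at z = 0.152, which is the expected home height. Releasing.

Call:
{"op": "jog_arm", "data": {
  "series": [
    {"x": 0, "y": 0, "z": 0, "ax": 0, "ay": 0, "az": 0, "jaw": 0.6},
    {"x": 0, "y": 0, "z": 0, "ax": 0, "ay": 0, "az": 0, "jaw": 2.5},
    {"x": 0, "y": 0, "z": 0, "ax": 0, "ay": 0, "az": 0, "jaw": 4.5},
    {"x": 0, "y": 0, "z": 0, "ax": 0, "ay": 0, "az": 0, "jaw": 4.5},
    {"x": 0, "y": 0, "z": 0, "ax": 0, "ay": 0, "az": 0, "jaw": 4.5}
  ]
}}

```text
time_s: 8.6
eef_pos: [0.5665, -0.2176, 0.1508]
eef_rot: [-89.7, 0.3, -176.3]
ft_force: [-0.4, -0.2, -0.8]
opening: 0.529
```

Call:
{"op": "jog_arm", "data": {
  "series": [
    {"x": 0, "y": 0, "z": 0.8, "ax": 0, "ay": 0, "az": 0, "jaw": 4.5},
    {"x": 0, "y": 0, "z": 1.5, "ax": 0, "ay": 0, "az": 0, "jaw": 4.5},
    {"x": 0, "y": 0, "z": 2.0, "ax": 0, "ay": 0, "az": 0, "jaw": 4.5},
    {"x": 0, "y": 0, "z": 2.0, "ax": 0, "ay": 0, "az": 0, "jaw": 4.5},
    {"x": 0, "y": 0, "z": 1.5, "ax": 0, "ay": 0, "az": 0, "jaw": 4.5}
  ]
}}

```text
time_s: 9.02
eef_pos: [0.5639, -0.2161, 0.2275]
eef_rot: [-90.0, -0.1, -176.3]
ft_force: [-0.6, -0.1, -0.4]
opening: 0.52
```

Next I'll back the arm off so the top camera can see.

Call:
{"op": "jog_arm", "data": {
  "series": [
    {"x": -3, "y": -1, "z": 1, "ax": 0, "ay": 0, "az": 0, "jaw": 4.5},
    {"x": -4, "y": -2, "z": 0, "ax": 0, "ay": 0, "az": 0, "jaw": 4.5},
    {"x": -4, "y": -2, "z": 0, "ax": 0, "ay": 0, "az": 0, "jaw": 4.5},
    {"x": -4, "y": -2, "z": 0, "ax": 0, "ay": 0, "az": 0, "jaw": 4.5},
    {"x": -1, "y": -1, "z": 0, "ax": 0, "ay": 0, "az": 0, "jaw": 4.5}
  ]
}}

```text
time_s: 9.43
eef_pos: [0.4079, -0.2939, 0.2433]
eef_rot: [-89.8, 0.2, -175.9]
ft_force: [0.2, -0.1, -0.4]
opening: 0.526
```

```bash
cat > chk.py <<'E'
from h import *
print(get_state()['eef_pos'])
p=get_image('top'); q=get_image('side')
def cloud(p):
    f=200/np.tan(np.radians(p['fov_y']/2)); rr,cc=np.mgrid[0:400,0:640]; d=p['z_map'].astype(float)
    return np.stack([(cc-p['cx'])/f*d,-(rr-p['cy'])/f*d,-d],-1)@Rot(p).T+np.array(p['origin'])
a=R.from_euler('z',-3.9,degrees=True).as_matrix()
for n,k in(('top',p),('side',q)):
    P=cloud(k); im=k['image'].astype(int); r,g,b=im[...,0],im[...,1],im[...,2]
    S=(P-[.5905,-.2135,.13])@a.T   # stand frame at cleat_free
    box=(abs(S[...,0]+.03)<.06)&(k['z_map']>0)
    for c,m in(('green',(g>1.4*r)&(g>1.4*b)&(abs(S[...,1])<.09)),('blue',(b>1.4*r)&(b>1.3*g)&(abs(S[...,1]+.14)<.06))):
        m=m&box; s=S[m]*1000
        gr=s[s[:,2]>30]; 
        print(n,c,len(s),'lo/hi pct',np.percentile(s,[1,99],axis=0).round(1).tolist(),'grip',gr.mean(0).round(1) if len(gr) else None)
        if len(gr)>10: print(cv2.minAreaRect(gr[:,:2].astype(np.float32)))
A=cv2.resize(p['image'][130:265,225:400,::-1],(525,405)); B=cv2.resize(q['image'][110:260,260:400,::-1],None,fx=1.95,fy=1.95)
o=np.zeros((405,800,3),np.uint8); o[:,:525]=A; o[:B.shape[0],525:525+B.shape[1]]=B[:,:275]; cv2.imwrite('pics/f1.png',o)
E
python3 chk.py
```

```text
[ 0.40787724 -0.29386884  0.24328401]
top green 1131 lo/hi pct [[-54.5, -44.5, -130.3], [-2.2, 37.8, 59.5]] grip [-27.2  -3.9  54.5]
((-26.712120056152344, -2.730557918548584), (40.41382598876953, 12.265643119812012), 0.22032704949378967)
top blue 1020 lo/hi pct [[-54.5, -199.1, -132.0], [0.2, -95.6, 59.9]] grip [ -27.1 -139.6   56.4]
((-26.645193099975586, -139.92433166503906), (40.65592575073242, 12.049031257629395), 0.197793111205101)
side green 1239 lo/hi pct [[-55.5, -48.3, -58.5], [-2.8, 35.5, 56.4]] grip [-29.1  -9.3  45.2]
((-27.512922286987305, -6.7332563400268555), (41.87275695800781, 13.451350212097168), 2.5974745750427246)
side blue 1973 lo/hi pct [[-55.3, -185.4, -61.2], [-2.7, -102.0, 56.5]] grip [ -29.2 -146.6   45.1]
((-27.490150451660156, -143.78428649902344), (11.376903533935547, 43.057621002197266), 89.01649475097656)
```

View pics/f1.png

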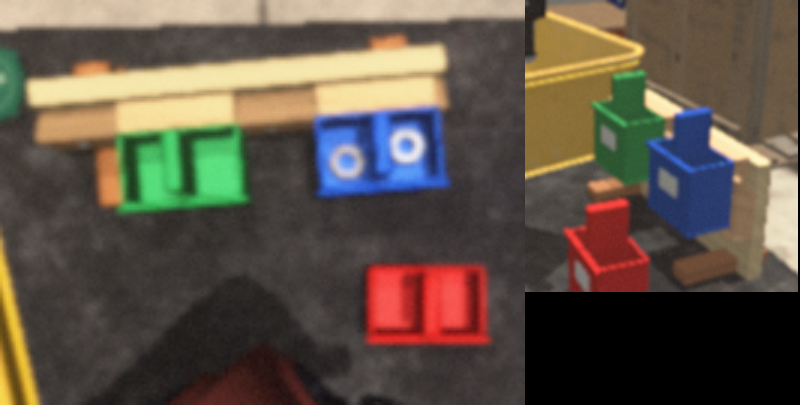

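The green bin hangs beside the blue one. Its x, z and yaw in the stand frame match blue's to within 1 to 2 mm, and red is unmoved. Handing in.

Call:
{"op": "jog_arm", "data": {
  "series": [
    {"x": 0, "y": 0, "z": 0.2, "ax": 0, "ay": 0, "az": 0, "jaw": 4.5},
    {"x": 0, "y": 0, "z": 0, "ax": 0, "ay": 0, "az": 0, "jaw": 4.5},
    {"x": 0, "y": 0, "z": 0, "ax": 0, "ay": 0, "az": 0, "jaw": 4.5}
  ]
}}

```text
time_s: 9.78
eef_pos: [0.4105, -0.2941, 0.2466]
eef_rot: [-89.7, 0.3, -176.0]
ft_force: [-0.6, 1.1, 0.3]
opening: 0.526
```

```bash
python3 -c "
from workcell import *
s=get_state();print(s['eef_pos'],s['time_s']);print(sign_off())"
```

```text
[ 0.41051146 -0.29409584  0.24656603] 9.7833
the job is handed in; nothing more can be done
None
```

The green bin is back on the cleat, hanging by itself in the free length beside the blue bin, and I handed the job in at 9.8 s. I lifted it by its grip, lowered the strip into the pocket until it bore on the cleat (about 17 N), then let go and backed the arm clear.

- **Seating:** after release, the top camera put the green grip within about 2 mm of the fixed blue bin's in depth and height. Its yaw matched to under 0.1°. It sits about 3 mm off the middle of the free length, well clear of blue.
- **Red bin:** it stands where it was in the last picture; I did not re-measure it.
- **Disagreements:** the side camera put the green grip's turn at about 2.6°, where the top camera gave 0.2°. I put that down to its slanted view, since its depth and height for green also match blue's. While the arm was over the stand it hid the bin from the top camera, so those network points were unusable and I ignored them.

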